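# Put the stripped drive parts back in their bins

## Robot

A 6-joint arm with a two-finger parallel gripper is mounted at the origin on the work surface. World frame = base frame: x ahead of the robot, y to its left, z up, the work surface at z = 0. Lengths are in m, angles in degrees, forces in N, time in s.
With the tool pointing down it reaches from about 0.325 to 0.85 m from the base axis. Payload 15.5 kg.
Tool frame: the origin (TCP) lies midway between the tips of the shut fingers; the grasp point (between the pads) lies 19 mm behind it; y points along the fingers, x is the direction in which the jaws open and shut, and the axes are right-handed (so a half turn about y gives the same grasp; the last joint's range is limited). The gripper opens to 91 mm and grips with 3 to 60 N. Pads are 32 mm wide; open, the fingers measure 118 mm over their backs; the gripper's body (76 mm by 178 mm) begins 60 mm behind the grasp point.
Start: joints at [-68.898, 28.281, 77.091, -0, 74.628, -5.472], TCP at [0.28, -0.559, 0.214] pointing down, gripper open.
Joint ranges: [-166.48, 166.48], [-47.26, 123.95], [12.59, 153.08], [-70.14, 250.14], [6.76, 159.57], [-176.63, 176.63]. Speed limits (degrees/s): [108.29, 108.29, 147.25, 172.46, 172.46, 172.46].

## Interface

Orientations are given as a 3x3 rotation matrix whose columns are the frame's x, y, z axes.
In Python, from bench import ctrl gives the robot as it stands. The module is installed in compiled form; this text tells all that it offers. Calls block until the motion is done:
- ctrl.goto(position, orientation): joint-space move of the TCP to a pose.
- ctrl.move_l(position, vel=0.15, ori=None, contact_N=None): straight line of the TCP; ori=None keeps the orientation; vel is the mean speed in m/s. With contact_N (N) it stops when the force on the tool has changed by that much, and returns True; else False.
- ctrl.movej(angles): joint-space move.
- ctrl.command_gripper(opening): opening from 0.0 (shut) to 1.0 (fully open); the grip force is fixed at half the most; returns when the fingers have stopped.
- ctrl.sleep(seconds).
- ctrl.ik(position, orientation): joint angles nearest the present ones, or None.
- ctrl.read_camera(name): name is "scene" or "top"; returns the picture (384x512x3 uint8, blue, green, red); there is no depth.
- ctrl.camera_params(name): a dict with "fx", "fy", "cx", "cy" (pixels), "pose" (4x4, takes a point from camera to world coordinates). Camera axes: x right, y up, looking along -z (the intrinsics and any distortion apply to the point x, -y, -z); pixel columns grow to the right and rows downward; lengths in m; the calibration is good to about 2 mm. A picture is of the moment at which its call begins. camera_params takes no time and is no camera call.
A pose or a line that the arm cannot do raises ctrl.MotionError and nothing moves.
- ctrl.sign_off(): hands the job in, once; it reports no verdict.
Readings, each from a call of its own:
- ctrl.current_t(): time.
- ctrl.current_q(): joint angles.
- ctrl.current_dq(): joint speeds.
- ctrl.current_effort(): joint torques, N m.
- ctrl.current_tool_pos(): TCP position.
- ctrl.current_eef_rot(): TCP orientation.
- ctrl.current_contact_force(): force on the tool from outside, world axes, zero at the start.
- ctrl.current_wrist_torque(): the same for the moment, N m.
- ctrl.current_grip_width(): opening from 0.0 (shut) to 1.0 (fully open).
Only numpy, scipy, OpenCV 4.12 (cv2) and the standard library are available. Lean on these libraries where they do the work, as an engineer would, in place of code of your own. Each camera call takes 0.05 s, during which the arm holds its last target. There are 200 camera calls.

## Task

The drive bench has been stripped down: put the two pillow-block bearings, the two aluminium standoffs and the chain sprocket that lie loose on the table in front of the row of three yellow bins into those bins, each with its own kind - every bin already holds one part of the kind that belongs there. Set each part down in its bin without dropping it, standing upright on the bin's floor as it stands on the table now (the sprocket flat, hub up), not on top of another part, and let go of everything.

Things in the scene. Friction and masses are not known exactly. Their poses are not given: they have to be found in the camera images.
- bearing_a: Loose pillow-block bearing standing on its foot: dark housing, bright steel insert. Foot 84 (x) x 22 (y) x 9 mm; on it a round housing 42 mm across, 18 mm thick along y (flat faces at y = +-9 mm: grip there), top at 46 mm. Origin: centre of the foot's underside, z up, x along the foot, y along the bore. About 0.26 kg. It has an identical twin.
- bearing_b: Loose pillow-block bearing standing on its foot: dark housing, bright steel insert. Foot 84 (x) x 22 (y) x 9 mm; on it a round housing 42 mm across, 18 mm thick along y (flat faces at y = +-9 mm: grip there), top at 46 mm. Origin: centre of the foot's underside, z up, x along the foot, y along the bore. About 0.26 kg. It has an identical twin.
- standoff_a: Loose plain aluminium standoff: a bright upright cylinder, 36 mm diameter, 60 mm high, with a dark tapped hole in the top. Origin: centre of its underside, z up along its axis. About 0.17 kg. Its twin is the same.
- standoff_b: Loose plain aluminium standoff: a bright upright cylinder, 36 mm diameter, 60 mm high, with a dark tapped hole in the top. Origin: centre of its underside, z up along its axis. About 0.17 kg. Its twin is the same.
- sprocket: Loose brownish steel chain sprocket lying flat, hub up: toothed disc 64 mm diameter and 6 mm thick, hub 36 mm diameter rising from it to 30 mm above the underside. Origin: centre of its underside, z up along its axis. About 0.24 kg. Grip it by the hub.
- bin_bearings: Bin for the bearings. Open yellow bin, fixed, 110 (x) x 176 (y) x 28 mm high, walls and floor 3 mm. Origin: centre of its underside, z up, yaw within 0.12 rad of world. Told from the two like bins by its stock part: a bearing, foot along the bin's x, centred at bin x = 0, y = -70 mm (fills y = -83 to -57); the rest is free.
- bin_standoffs: Bin for the standoffs. Open yellow bin, fixed, 110 (x) x 176 (y) x 28 mm high, walls and floor 3 mm. Origin: centre of its underside, z up, yaw within 0.12 rad of world. Told from the two like bins by its stock part: an upright standoff centred at bin x = 0, y = -62 mm (fills y = -82 to -42); the rest is free.
- bin_sprockets: Bin for the sprocket. Open yellow bin, fixed, 110 (x) x 176 (y) x 28 mm high, walls and floor 3 mm. Origin: centre of its underside, z up, yaw within 0.12 rad of world. Told from the two like bins by its stock part: a sprocket, flat, hub up, centred at bin x = 0, y = -50 mm (fills y = -84 to -16); the rest is free.
Mind the look-alikes: they are no part of the job. Leave any red look-alike of the standoff_b alone.

How it is judged:
By the outcome, as a careful person would: the job done as asked, in the order asked, and still so for the second after the job is handed in, with the robot touching nothing.
It also fails if it takes over 122 s, if anything falls off the work surface, if the arm or the gripper's body presses on something with over 40 N, if the wrist force passes 120 N, or if a joint passes its speed limit or range.

## Working session

There is one attempt and no reset: what is moved stays moved. The work goes in short steps, each a Python script; the robot and the scene stay as the last script left them, time stands still between calls to the robot, and variables do not carry over. Pictures are saved under pics/ and viewed, about 12 in all and at most 16, crops included, and the job is handed in when it is done.

```bash
mkdir -p pics; python3 - <<'E'
from bench import ctrl
import cv2
for n in("scene","top"):
    im=ctrl.read_camera(n); cv2.imwrite(f"pics/{n}0.png",im)
    p=ctrl.camera_params(n); print(n,{k:(v.round(4).tolist() if hasattr(v,'round') and hasattr(v,'tolist') else v) for k,v in p.items()})
print(ctrl.current_t(), ctrl.current_eef_rot())
E
```

```text
scene {'fx': 466.43834308170085, 'fy': 466.43834308170085, 'cx': 258.8255740152608, 'cy': 206.99217134533254, 'pose': [[0.6056, -0.528, 0.5953, 1.1298], [0.7958, 0.401, -0.4538, -0.4561], [0.0009, 0.7486, 0.663, 0.6904], [0.0, 0.0, 0.0, 1.0]]}
top {'fx': 408.51441225597154, 'fy': 408.51441225597154, 'cx': 249.93498434184724, 'cy': 197.5613261476918, 'pose': [[0.0001, 0.9854, -0.1705, 0.3848], [-1.0, 0.0014, 0.0078, 0.0082], [0.0079, 0.1704, 0.9853, 0.9763], [0.0, 0.0, 0.0, 1.0]]}
0.1 [[ 4.47351823e-01 -4.14550142e-04  8.94357968e-01]
 [-8.94357423e-01  9.89987392e-04  4.47352009e-01]
 [-1.07085295e-03 -9.99999424e-01  7.21166677e-05]]
```

View pics/scene0.png

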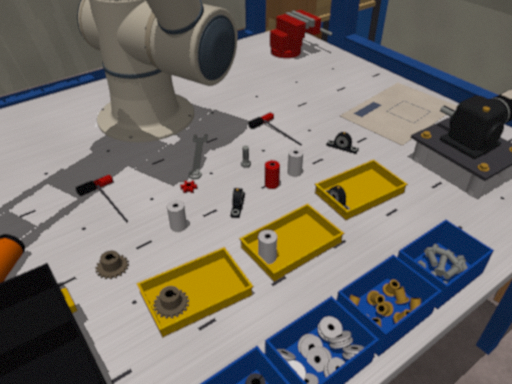

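View pics/top0.png

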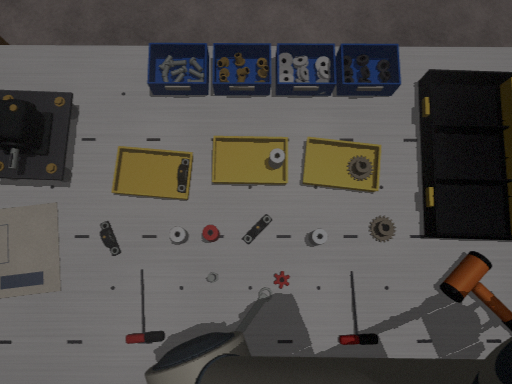

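Candidates in the top view:
- **Bearings:** (110,238) and (257,229).
- **Standoffs:** bright at (178,235) and (319,237). The red one at (210,233) is the look-alike to leave, and (211,277) is only a bolt.
- **Sprocket:** (381,229).
- **Bins:** bearings (153,173), standoffs (250,160), sprockets (342,165), identified by their stock parts.

Next I'll confirm these in one enlarged crop and measure.

```bash
cat > h.py <<'E'
from bench import ctrl
import cv2, numpy as np
def cast(uv,z,n="top"):
    p=ctrl.camera_params(n); P=np.array(p["pose"]); uv=np.atleast_2d(uv).astype(float)
    d=np.c_[(uv[:,0]-p["cx"])/p["fx"],-(uv[:,1]-p["cy"])/p["fy"],-np.ones(len(uv))]@P[:3,:3].T
    return (P[:3,3]+d*((z-P[2,3])/d[:,2])[:,None])[:,:2]
def bins(im):
    hsv=cv2.cvtColor(im,cv2.COLOR_BGR2HSV)
    m=cv2.inRange(hsv,(18,120,60),(35,255,255)); m[:120]=0; m[215:]=0; m[:,410:]=0
    cs=[c for c in cv2.findContours(m,cv2.RETR_EXTERNAL,cv2.CHAIN_APPROX_NONE)[0] if cv2.contourArea(c)>1500]
    out=[]
    for c in sorted(cs,key=lambda c:c[:,0,0].mean()):
        w=cast(c[:,0],.028); (cx,cy),(a,b),t=cv2.minAreaRect((w*1000).astype(np.float32))
        yaw=(t+45)%90-45; r=np.radians(yaw); R=np.array([[np.cos(r),-np.sin(r)],[np.sin(r),np.cos(r)]])
        l=(w@R)*1000; lo,hi=np.percentile(l,1,axis=0),np.percentile(l,99,axis=0)
        # far edge in x is the rim; in y take the edge away from the camera
        x=hi[0]-55; y=hi[1]-88 if lo[1]>0 else lo[1]+88 if hi[1]<0 else (lo[1]+hi[1])/2
        out.append((R@np.array([x,y])/1000,yaw,hi-lo))
    return out
E
python3 - <<'E'
from h import *
im=cv2.imread("pics/top0.png")
for b in bins(im): print("bin",b[0].round(4),round(b[1],2),b[2].round(1))
hsv=cv2.cvtColor(im,cv2.COLOR_BGR2HSV)
f=lambda a:cv2.resize(a,(800,300),interpolation=cv2.INTER_CUBIC)
cv2.imwrite("pics/crop1.png",np.vstack([f(im[205:265,90:250]),f(im[205:265,245:405])]))
cv2.imwrite("pics/crop2.png",cv2.resize(im[130:205,105:390],(800,211),interpolation=cv2.INTER_CUBIC))
g=cv2.cvtColor(im,cv2.COLOR_BGR2GRAY)
for n,(u,v),z in [("bA",(110,238),.009),("bB",(257,229),.009),("sprocket",(381,229),.006)]:
    r=26; s=g[v-r:v+r,u-r:u+r]; m=(s<105).astype(np.uint8)
    k,lab,st,_=cv2.connectedComponentsWithStats(m); i=1+np.argmax(st[1:,4]); ys,xs=np.nonzero(lab==i)
    w=cast(np.c_[xs+u-r,ys+v-r],z); rect=cv2.minAreaRect((w*1000).astype(np.float32)); print(n,st[i],rect)
    box=cv2.boxPoints(cv2.minAreaRect(np.c_[xs+u-r,ys+v-r].astype(np.float32))); print(box.round(1).tolist())
for uv in [(178,234),(319,237)]: print(cast(uv,.06))
E
```

```text
bin [0.6123 0.2342] -4.79 [114.6 179.9]
bin [0.6445 0.0011] -0.78 [115.9 178.7]
bin [ 0.6349 -0.2211] -6.11 [116.  179.1]
bA [ 15   8  23  36 470] ((453.6151123046875, 333.8094177246094), (86.29824829101562, 34.89241409301758), 25.28209686279297)
[[94.5999984741211, 224.89999389648438], [108.5, 219.10000610351562], [122.4000015258789, 252.3000030517578], [108.4000015258789, 258.20001220703125]]
bB [ 10  11  32  31 397] ((477.2431945800781, -15.862945556640625), (25.231395721435547, 87.50141906738281), 45.079681396484375)
[[240.0, 238.0], [266.0, 212.0], [273.5, 219.5], [247.5, 245.5]]
sprocket [ 13  12  29  28 584] ((477.8420715332031, -313.7060241699219), (64.46417999267578, 66.15660858154297), 30.336843490600586)
[[362.8999938964844, 223.89999389648438], [386.1000061035156, 209.89999389648438], [400.3999938964844, 233.60000610351562], [377.1000061035156, 247.5]]
[[0.4603029  0.16195343]]
[[ 0.45380888 -0.15395089]]
```

View pics/crop1.png

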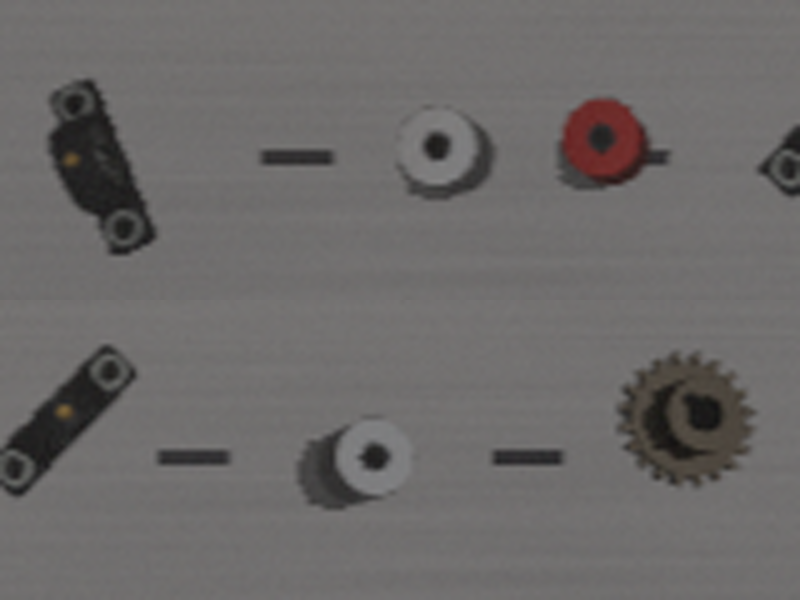

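View pics/crop2.png

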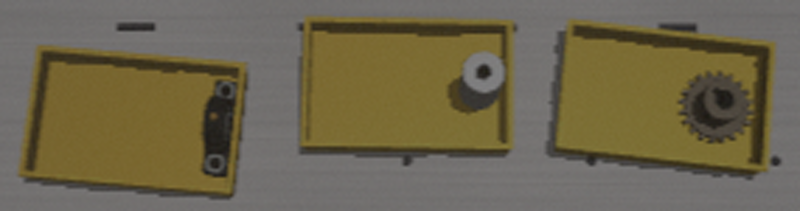

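The crop confirms two dark bearings, two bright standoffs and the brown sprocket, with the red cylinder at (210,233) left out. Next: bolt holes and hub centres to poses, a bin check against the stock parts, then the first bearing.

```bash
cat >> h.py <<'E'
OPEN=.091
def rot(a): # tool down, jaws along angle a
    x=np.array([np.cos(a),np.sin(a),0]); y=np.array([0,0,-1.]); return np.c_[x,y,np.cross(x,y)]
def best(xy,z,a):
    q=np.array(ctrl.current_q()); c=[]
    for k in (0,np.pi):
        s=ctrl.ik(np.r_[xy,z],rot(a+k))
        if s is not None: c.append((abs(np.array(s)-q).max()+(1e3 if abs(s[5])>165 else 0),a+k))
    return min(c)[1]
def pick(xy,a,tip,up=.14,pre=.8):
    ctrl.command_gripper(pre); a=best(xy,up,a); ctrl.goto(np.r_[xy,up],rot(a))
    ctrl.move_l(np.r_[xy,tip],vel=.12); ctrl.command_gripper(0)
    print("grip mm",round(ctrl.current_grip_width()*91,1)); ctrl.move_l(np.r_[xy,up],vel=.15)
    print("held mm",round(ctrl.current_grip_width()*91,1),"F",np.round(ctrl.current_contact_force(),1))
def place(xy,a,tip,rel,up=.16):
    a=best(xy,up,a); ctrl.goto(np.r_[xy,up],rot(a)); ctrl.move_l(np.r_[xy,tip+.018],vel=.12); ctrl.sleep(.2)
    c=ctrl.move_l(np.r_[xy,tip-.002],vel=.03,contact_N=4)
    print("contact",c,"z-nominal mm",round((ctrl.current_tool_pos()[2]-tip)*1e3,1),"t",round(ctrl.current_t(),1))
    ctrl.command_gripper(rel); ctrl.move_l(np.r_[xy,up],vel=.15)
def binpt(b,x,y):
    r=np.radians(b[1]); return b[0]+np.array([np.cos(r)*x-np.sin(r)*y,np.sin(r)*x+np.cos(r)*y])/1000
im=cv2.imread("pics/top0.png"); BB,BS,BP=bins(im)
def bearing(p,q):
    w=cast([p,q],.010); d=w[0]-w[1]; return w.mean(0),np.arctan2(d[1],d[0]),np.linalg.norm(d)
A=bearing((104.2,225.0),(114.2,250.4)); B=bearing((266.6,218.8),(247.4,238.0))
SA=cast((177,233.8),.06)[0]; SB=cast((319.6,236.0),.06)[0]
HP=cast((385.6,227),.03)[0]; DP=cast((381.8,228.4),.006)[0]
E
python3 - <<'E'
from h import *
print("A",A,"B",B,"SA",SA,"SB",SB,"hub",HP,"disc",DP)
f=lambda x,y:((x+.5)/2.807-.5+105,(y+.5)/2.807-.5+130)
s=bearing(f(225,90),f(214,163)); print("stock bearing",s[0],np.degrees(s[1]),"pred",binpt(BB,0,-70))
print("stock standoff",cast(f(484,72),.063),"pred",binpt(BS,0,-62))
print("stock sprocket",cast(f(723,101),.033),"pred",binpt(BP,0,-50))
r=np.radians(BB[1]+90)
pick(A[0],A[1]+np.pi/2,.012); place(binpt(BB,0,42),r,.015,.37)
cv2.imwrite("pics/top1.png",ctrl.read_camera("top")); t=ctrl.read_camera("scene"); cv2.imwrite("pics/scene1.png",cv2.resize(t[130:300,100:430],(792,408)))
E
```

```text
A (array([0.45575472, 0.33189683]), np.float64(0.4247124978541418), np.float64(0.0654695929518232)) B (array([ 0.47791796, -0.01633287]), np.float64(-0.785622560183779), np.float64(0.06453744951815225)) SA [0.4607488  0.16420272] SB [ 0.45604878 -0.15536303] hub [ 0.4794114  -0.31519925] disc [ 0.47845491 -0.31412065]
stock bearing [0.60797794 0.16284335] -6.775800476167521 pred [0.60649387 0.16449175]
stock standoff [[ 0.64197088 -0.06186627]] pred [ 0.64362027 -0.06093197]
stock sprocket [[ 0.62546553 -0.26672461]] pred [ 0.62953503 -0.27079299]
grip mm 17.6
held mm 17.9 F [-0.2  0.2 -2.6]
contact True z-nominal mm -0.3 t 9.6
```

View pics/scene1.png

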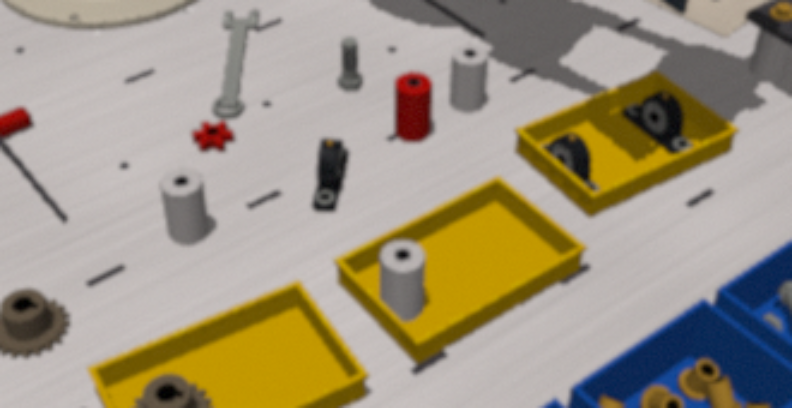

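Bearing A (crop pixel about (660,120)) stands upright in the bearing bin, and floor contact came at nominal height. Continuing with the others; the script stops if a grip width is off.

```bash
python3 - <<'E'
from h import *
def ok(w):
    if abs(ctrl.current_grip_width()*91-w)>4: raise SystemExit("bad grip")
rb,rs,rp=[np.radians(b[1]) for b in (BB,BS,BP)]
pick(B[0],B[1]+np.pi/2,.012); ok(18); place(binpt(BB,0,-12),rb+np.pi/2,.015,.37)
pick(SA,0,.024); ok(36); place(binpt(BS,0,50),rs,.027,.56)
pick(SB,0,.024); ok(36); place(binpt(BS,0,3),rs,.027,.56)
pick((HP+DP)/2,0,.009); ok(36); place(binpt(BP,0,38),rp,.012,.56)
ctrl.goto([.4,-.35,.25],rot(rp))
cv2.imwrite("pics/top2.png",cv2.resize(ctrl.read_camera("top")[110:260,95:395],(800,400)))
cv2.imwrite("pics/scene2.png",cv2.resize(ctrl.read_camera("scene")[130:340,100:430],(792,504)))
print(ctrl.current_t())
E
```

```text
grip mm 17.7
held mm 17.9 F [-0.9 -0.4 -2.6]
contact True z-nominal mm -0.3 t 19.4
grip mm 35.4
held mm 35.3 F [-0.1 -0.2 -2.7]
contact True z-nominal mm -0.2 t 28.5
grip mm 35.0
held mm 34.8 F [-0.3  0.4 -1.5]
contact True z-nominal mm -0.2 t 37.2
grip mm 35.4
held mm 35.2 F [-0.4  0.1 -2. ]
contact True z-nominal mm -0.3 t 46.4
49.2333
```

View pics/top2.png

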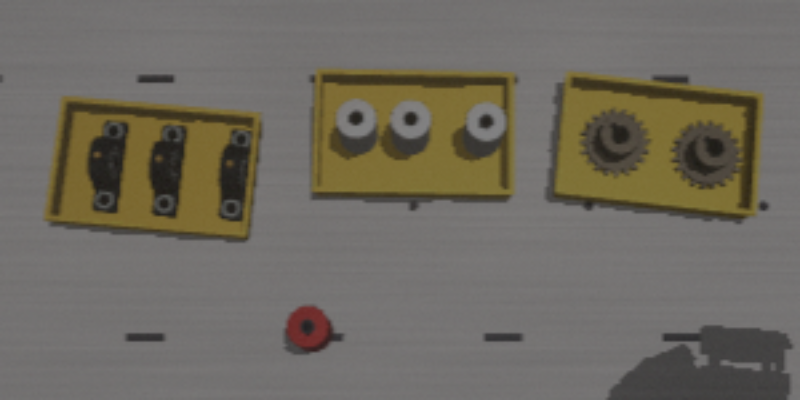

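View pics/scene2.png

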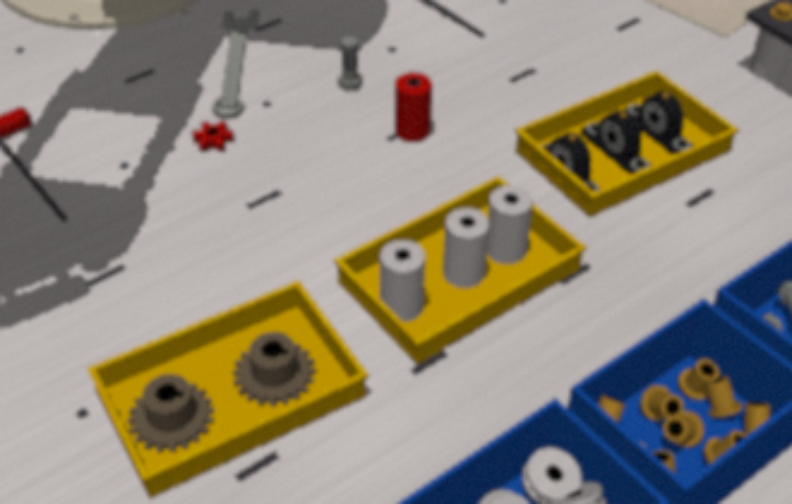

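The pictures show three upright bearings, three upright standoffs and two flat sprockets, none touching another, each in its own bin. The red look-alike (top crop (308,328)) is where it was, and the arm is clear.

```bash
python3 -c "
from bench import ctrl
print(ctrl.current_contact_force(),ctrl.current_t()); ctrl.sign_off()"
```

```text
[-0.39247688  0.23548077 -0.0105286 ] 49.2333
the job is handed in; nothing more can be done
```

All five loose parts are in their bins: both bearings, both standoffs and the sprocket, each with its own kind. I handed the job in at 49 s, against the 122 s limit.

- **Grip and placing:** Grip widths matched the parts: about 18 mm on the bearings and 35–35.5 mm on the 36 mm standoffs and hub. Every part met the bin floor within 0.3 mm of the expected height before I let go.
- **Final pictures (both cameras):** Every part stands upright, the sprocket flat with its hub up. None touches another or lies on top of one.
- **Other things:** The red look-alike was not moved. The gripper holds nothing, and the force on it reads near zero.
- **One disagreement:** The stock sprocket measured about 6 mm from where my bin estimate put it. The stock parts in the other two bins agreed to about 2 mm. The sprocket's bin had enough free space that this made no difference.

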